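Uncover the scotch egg dish and present it over the foil tray

ROBOT

A 7-joint arm with a two-finger parallel gripper is mounted at the origin on a cart in front of the work surface, level with it; the furniture and walls round the work are solid. World frame = base frame: x ahead of the robot, y to its left, z up, the work surface at z = 0. Lengths are in m, angles in rad, forces in N, time in s.
With the tool pointing down it reaches from about 0.425 to 0.875 m from the base axis. Payload 4.7 kg.
Tool frame: the origin (TCP) lies between the finger pads; the fingertips stand r.nose_length ahead of it and the grasp point (between the pads) lies 6 mm ahead of it (r.nose_length is the distance from the TCP to the fingertips, in m); z points along the fingers, y is the line along which they close (so a half turn about z gives the same grasp; the last joint's range is limited). The gripper opens to 85 mm and grips with 20 to 120 N. Pads are 22 mm wide; open, the fingers measure 114 mm over their backs; the gripper's body (76 mm by 85 mm) begins 54 mm behind the grasp point. The pads swing forward as they close: fully open they stand 13 mm farther back than shut.
Start: joints at [1.231, 0.321, -0.07, 1.45, 0.023, 1.371, -0.057], TCP at [0.225, -0.61, 0.256] pointing down, gripper open.
Joint ranges: [-2.86, 2.86], [-0.3, 2.09], [-1.38, 1.24], [0.06, 2.45], [-1.56, 4.7], [0.09, 2.05], [-2.69, 2.69]. Speed limits (rad/s): [2.57, 2.57, 3.14, 3.14, 3.14, 3.14, 3.14].

INTERFACE

Orientations are given as [roll, pitch, yaw] about the fixed x, y, z axes, in that order (R = Rz(yaw) Ry(pitch) Rx(roll)).
In Python, from workcell import r gives the robot as it stands.
- The arm moves only by the tool play_rows, never from a script. Its argument "steps" is a list of rows, each a list of 7 numbers: the shift along the tool's x, y, z as a fraction of full scale, then the turn, a rotation vector about the tool's x, y, z as a fraction of full scale, then the opening, from 0 (shut) to 1 (fully open). A call has 1 to 10 rows; each row shifts and turns the commanded pose from where the row before left it, along the tool's axes as they then stand; what a row does not reach is not made up. Full scale, the value 1, is 4 cm for a shift and 0.12 rad for a turn. A row lasts 1/8 s, in which the tool goes at most 62.5 mm and 10.7 degrees, less where a joint would pass 70% of its speed; a pose out of reach is approached as far as the arm can. A call with a number of a shift or a turn outside -1 to 1 is refused whole. A call with a gripper value outside its range is refused whole. The fingers move at their own pace and stop on an object; "force" is the grip in N (left out, the last holds). Time passes only in rows, so rows that do not move let the fingers close. It gives the time, the measured TCP pose, the force, the opening and the grip force at its end, in the units of the state.
- r.get_obs(): the state, without advancing time (a new reading comes with each control period).
- r.grab_frame(name): name is "side" or "top"; returns a dict with "frame" (384x512x3 uint8, blue, green, red), "fx", "fy", "cx", "cy" (pixels), "rvec" (rotation vector, rad) and "tvec" (3), from world to camera coordinates, as OpenCV has them. Camera axes: x right, y down, z forward; pixel columns grow to the right and rows downward; lengths in m; the calibration is good to about 2 mm. A picture is of the moment at which its call begins. There is no depth.
- r.sign_off(): hands the job in; it is judged then, once.
The state is a dict: "time": time; "joints": joint angles; "qvel": joint speeds; "joint_efforts": joint torques, N m; "position": TCP position; "tool_rot": TCP orientation; "force": force on the tool from outside, world axes, zero at the start; "torque": the same for the moment, N m; "gripper_width": finger opening in m; "gripper_force": force on a finger pad.
Only numpy, scipy, OpenCV 4.12 (cv2) and the standard library are available. Lean on these libraries where they do the work, as an engineer would, in place of code of your own. Each camera call takes 0.05 s, during which the arm holds its last target. There are 200 camera calls.

TASK

Take the dome cover off the small steel dish on the warmer stand and set it down upright on the cutting board, without dropping it. Then lift the dish by its handle and, keeping it level so that the scotch egg stays in the middle, bring it over the middle of the foil tray, given a quarter turn from the way it stood so that its pouring lip points outward, to the end of the bench on the tray's side. Finish while still holding it there, still, level and well clear above the tray, ready for tipping; do not touch the egg, and leave the other things where they are.

Things in the scene. Friction and masses are not known exactly. Their poses are not given: they have to be found in the camera images.
- dish: shallow round steel dish, 155 mm across, 26 mm high, 0.2-0.3 kg, hollow inside, floor 10 mm above the origin. Origin: centre of its underside, 42 mm above the bench at the start; x points to the pouring lip, away from the handle; z up. Its foot sits 8 mm deep in the stand's ring with 4 mm play and lifts straight out. At first x points away from the robot, within 17 degrees
- dish_handle (a point): where to grip: middle of the dish's black handle, 122 mm from its centre on the -x side, 24 mm above its origin (66 mm above the bench at first). The straight handle lies along the dish's x, 92 to 175 mm from the centre, 14 mm wide and 14 mm high with flat sides; pinch it from above, firmly (60 N or more), or the dish sags
- dish_lip (a point): tip of the pouring lip, a 22 mm wide tongue on the dish's rim opposite the handle, 95 mm from its centre on its +x side, 26 mm above its origin
- egg: scotch egg, a breaded brown ball 50 mm in diameter, about 0.06 kg, lying loose in the middle of the dish, hidden under the cover at the start. Origin: its centre, 35 mm above the dish's origin
- cover: loose steel dome cover, 144 mm across and 85 mm high with its black knob, 0.1 to 0.2 kg. Origin: centre of its open underside, which rests on the ledge inside the dish's rim, 63 mm above the bench at the start; z up. It lifts straight off; raise it 60 mm before moving sideways, to pass over the egg
- cover_knob (a point): where to grip the cover: the middle of its round black knob, 30 mm in diameter and 20 mm high, on the dome's axis 74 mm above the cover's origin; the dome's flat top lies 24 mm lower, at 50 mm
- warmer_stand: steel wire warmer stand with an unlit burner cup, fixed; its ring, 116 mm across, stands 50 mm above the bench and carries the dish. Origin: on the bench under its centre. Its axes are parallel to those of the dish at the start and stay put, so they show how the dish stood
- cutting_board: white plastic cutting board, 226 mm along its x axis, 316 mm along its y axis (long side ahead of the robot, its x axis points about to the robot's left), 13 mm thick, fixed; it lies on one side of the stand, left or right. Origin: centre of its underside on the bench
- foil_tray: empty foil takeaway tray, 284 mm along its x axis, 350 mm along its y axis (its x axis points about to the robot's left), 58 mm high, fixed; it lies on the other side of the stand from the board. Origin: centre of its underside on the bench
- sauce_cup: bystander: small steel sauce cup with red sauce, 61 mm across, 35 mm high, on the bench to the near left of the stand; leave it alone
- sauce_cup_spare: bystander: empty small steel sauce cup, 61 mm across, 35 mm high, on the bench to the near right of the stand; leave it alone
- salt_shaker: bystander: salt shaker, 44 mm across, 90 mm high, behind the stand; leave it alone
- spice_jar: bystander: spice jar with lid, 45 mm across, 106 mm high, behind the stand; leave it alone

How it is judged:
By the outcome, as a careful person would: the job done as asked, in the order asked, and still so for the second after the job is handed in, while the arm keeps its last pose, push and grip.
It also fails if it takes over 58 s, if anything falls off the work surface, if the arm or the gripper's body presses on something with over 40 N, if the wrist force passes 120 N, or if a joint passes its speed limit or range.

## Working session

There is one attempt and no reset: what is moved stays moved. The work goes in short steps, Python scripts to look and compute and a tool call to move; the robot and the scene stay as the last step left them, time stands still between calls to the robot, and variables do not carry over. Pictures are saved under pics/ and viewed, at most 10 in all, crops included, and the job is handed in when it is done.

Besides the shell and the picture viewer there is one more tool, called after "Emit:" as name(argument=value, ...), one argument or row to a line, values as JSON. play_rows: Moves the arm, as the interface text tells. Shift numbers are shares of 4 cm and turn numbers shares of 0.12 rad, none past 1 either way. Its arguments: {"type":"object","properties":{"steps":{"type":"array"},"force":{"type":"number"}},"required":["steps"]}

```bash
ls; mkdir -p pics; cat > h.py <<'E'
import numpy as np, cv2
from workcell import r
def grab(n):
    f=r.grab_frame(n); return f
def P(f):
    K=np.array([[f["fx"],0,f["cx"]],[0,f["fy"],f["cy"]],[0,0,1]],float)
    R=cv2.Rodrigues(np.array(f["rvec"],float))[0]; t=np.array(f["tvec"],float).reshape(3,1)
    return K@np.hstack([R,t])
def tri(Pa,a,Pb,b):
    X=cv2.triangulatePoints(Pa,Pb,np.array(a,float).reshape(2,1),np.array(b,float).reshape(2,1)); return (X[:3]/X[3]).ravel()
def onz(Pm,uv,z):
    H=np.c_[Pm[:,0],Pm[:,1],Pm[:,2]*z+Pm[:,3]]; x=np.linalg.solve(H,[uv[0],uv[1],1]); return x[:2]/x[2]
def proj(Pm,X):
    x=Pm@np.r_[X,1]; return x[:2]/x[2]
E
python3 - <<'E'
from h import *
import pickle
d={n:grab(n) for n in("side","top")}
pickle.dump(d,open("f0.pkl","wb"))
for n in d:
    cv2.imwrite(f"pics/{n}0.png",cv2.resize(d[n]["frame"],(800,600),interpolation=cv2.INTER_CUBIC))
    R=cv2.Rodrigues(np.array(d[n]["rvec"],float))[0]; print(n,-R.T@np.array(d[n]["tvec"]).ravel(),d[n]["fx"])
o=r.get_obs();print(o,r.nose_length)
E
```

```text
pics
side [0.44818277 0.8033809  0.68916261] 350.32385258573385
top [4.94232969e-01 1.03428586e-03 1.21921560e+00] 373.6654359808456
{'time': 0.1, 'joints': array([ 1.23110647,  0.32177721, -0.07012302,  1.45154644,  0.02260932,
        1.37080974, -0.05693243]), 'qvel': array([ 0.00050716, -0.00263154,  0.00069287, -0.00294824,  0.00095299,
        0.00177717, -0.00027783]), 'joint_efforts': array([-1.28881243e-04, -4.94878757e+01, -3.84029020e-01, -3.15211058e+01,
        1.30366752e-02,  7.45152152e-03, -3.45104399e-05]), 'position': array([ 0.22502044, -0.60934012,  0.25531803]), 'tool_rot': array([-3.13984196e+00,  9.02183248e-05,  3.53823416e-01]), 'force': array([0.01792003, 0.23852226, 0.36555558]), 'torque': array([-0.02033142,  0.02301608, -0.00849282]), 'gripper_force': 0.0, 'gripper_width': 0.08515310768560037} 0.025
```

View pics/side0.png

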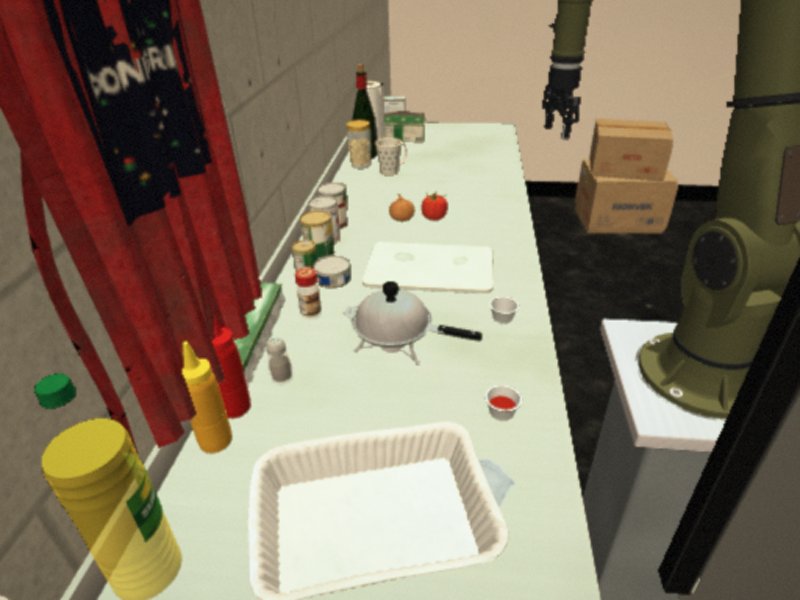

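View pics/top0.png

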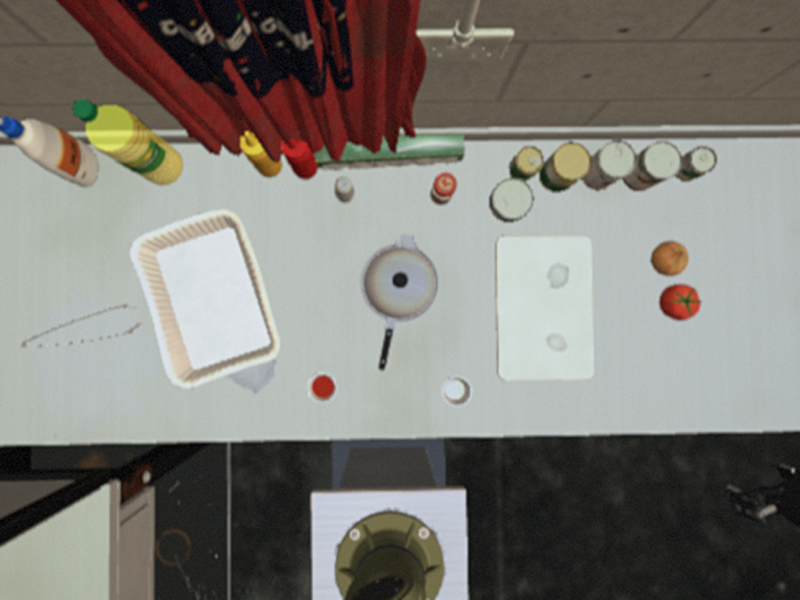

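The side view shows the dome knob at about (390,292), the handle from (437,327) to (481,336), the tray near and the board far. In the top view the knob is at (400,280), the handle runs (389,330)-(382,368), the tray is on the left (+y) with rim corners about (132,245), (237,210), (279,352), (180,386), and the board is on the right, x 497–593, y 236–380.

```bash
python3 - <<'E'
from h import *
import pickle
d=pickle.load(open("f0.pkl","rb")); s,t=d["side"],d["top"]; Ps,Pt=P(s),P(t)
def blobs(f,box,th=60):
    x0,y0,x1,y1=[int(v*.64) for v in box]
    m=(f["frame"][y0:y1,x0:x1].max(2)<th).astype(np.uint8)
    n,l,st,c=cv2.connectedComponentsWithStats(m); out=[]
    for i in range(1,n):
        if st[i,4]>12: out.append((st[i].tolist(),(c[i]+[x0,y0]).round(2),np.argwhere(l==i)[:,::-1]+[x0,y0]))
    return out
B={}
for n,f,b in(("ks",s,(375,275,405,302)),("kt",t,(388,268,412,292)),("hs",s,(430,315,490,345)),("ht",t,(372,322,396,375))):
    B[n]=max(blobs(f,b),key=lambda q:q[0][4]); print(n,B[n][:2])
print("knob",tri(Ps,B["ks"][1],Pt,B["kt"][1]))
print("handle",tri(Ps,B["hs"][1],Pt,B["ht"][1]))
for z in(.137,.147): print(z,onz(Pt,B["kt"][1],z))
p=B["ht"][2].astype(np.float32); v=cv2.fitLine(p,cv2.DIST_L2,0,.01,.01).ravel(); a=onz(Pt,v[2:]-20*v[:2]*0.5,.072);b=onz(Pt,v[2:]+10*v[:2],.072)
print("axis",a,b,np.degrees(np.arctan2(*(a-b)[::-1])))
for nm,c,z in(("tray",[(132,245),(237,210),(279,352),(180,386)],.058),("board",[(497,236),(592,236),(594,380),(498,379)],.013)):
    q=np.array([onz(Pt,np.array(k)*.64,z) for k in c]); print(nm,q.round(3).tolist(),q.mean(0),np.linalg.norm(np.diff(q,axis=0),axis=1))
# pictures: crops
A=cv2.resize(t["frame"][140:250,220:300],None,fx=5,fy=5,interpolation=cv2.INTER_CUBIC)
C=cv2.resize(s["frame"][165:245,215:315],None,fx=3.9,fy=3.9,interpolation=cv2.INTER_CUBIC)
o=np.zeros((550,790,3),np.uint8);o[:550,:400]=A;o[:C.shape[0],400:400+C.shape[1]]=C[:,:390];cv2.imwrite("pics/crop0.png",o)
E
```

```text
ks ([5, 5, 10, 12, 82], array([249.48, 185.73]))
kt ([4, 4, 8, 8, 55], array([255.53, 178.78]))
hs ([6, 8, 27, 8, 102], array([294.56, 212.85]))
ht ([6, 8, 6, 17, 44], array([246.5, 222. ]))
knob [ 0.57488051 -0.02735814  0.13123494]
handle [0.4445655  0.00067882 0.06328883]
0.137 [ 0.57455807 -0.02719697]
0.147 [ 0.57381584 -0.0269361 ]
axis [0.41737314 0.00705299] [ 0.47706074 -0.00559149] 168.0390534927048
tray [[0.656, 0.5], [0.723, 0.293], [0.44, 0.211], [0.376, 0.405]] [0.54879578 0.35204258] [0.21832371 0.29539312 0.20437613]
board [[0.672, -0.236], [0.669, -0.435], [0.37, -0.43], [0.375, -0.231]] [ 0.52147723 -0.33273723] [0.19921313 0.29931039 0.19897559]
```

View pics/crop0.png

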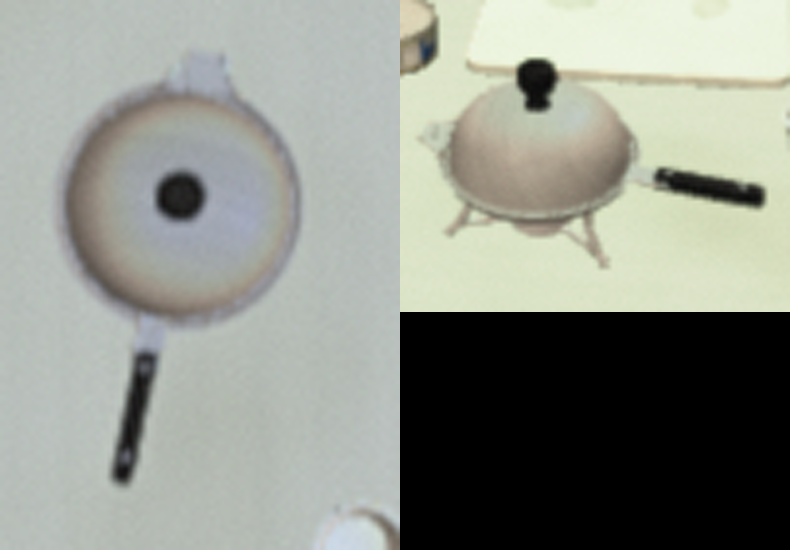

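The crop shows the knob centre at (181,196) and handle ends at (147,352) and (122,484). The lip tip is near (208,52). In the side crop the knob centre is at (537,78) and the handle runs (655,178)-(765,197). The board and tray corners came out smaller than the stated sizes, so I'll segment them properly.

```bash
python3 - <<'E'
from h import *
import pickle
d=pickle.load(open("f0.pkl","rb")); s,t=d["side"],d["top"]; Ps,Pt=P(s),P(t)
ct=lambda x,y:np.array([220+(x-2)/5,140+(y-2)/5]); cs=lambda x,y:np.array([215+(x-401.5)/3.9,165+(y-1.5)/3.9])
K=tri(Ps,cs(537,78),Pt,ct(181,196)); print("knob",K)
h1=tri(Ps,cs(657,178),Pt,ct(147,355));h2=tri(Ps,cs(763,196),Pt,ct(122,482)); print("handle ends",h1,h2,np.linalg.norm(h1-h2))
a=onz(Pt,ct(147,353),.073);b=onz(Pt,ct(122,483),.073);l=onz(Pt,ct(208,52),.068);k=onz(Pt,ct(181,196),.147)
print("h mid",(a+b)/2,"len",np.linalg.norm(a-b),"lip",l,"knobtop",k)
for u,v,n in((b,a,"handle"),(b,l,"h-lip"),((a+b)/2,k,"h-knob"),(k,l,"knob-lip")): w=v-u; print(n,np.degrees(np.arctan2(w[1],w[0])),np.linalg.norm(w))
f=t["frame"]; hsv=cv2.cvtColor(f,cv2.COLOR_BGR2HSV)
print("board px",f[200,340],"bench",f[200,320],f[200,400],"tray rim",f[150,86],"floor",f[190,130])
g=f.astype(int)
for nm,(x0,y0,x1,y1),z in(("board",(305,135,395,255),.013),("tray",(70,120,190,260),.058)):
    sub=f[y0:y1,x0:x1].astype(np.float32); ref=f[200,400].astype(np.float32)
    bg=np.median(np.r_[sub[:3].reshape(-1,3),sub[:,-3:].reshape(-1,3)],0)
    m=(np.linalg.norm(sub-bg,axis=2)>22).astype(np.uint8)
    m=cv2.morphologyEx(m,cv2.MORPH_CLOSE,np.ones((5,5)));m=cv2.morphologyEx(m,cv2.MORPH_OPEN,np.ones((3,3)))
    cs_,_=cv2.findContours(m,cv2.RETR_EXTERNAL,cv2.CHAIN_APPROX_NONE); c=max(cs_,key=cv2.contourArea)[:,0]+[x0,y0]
    w=np.array([onz(Pt,p,z) for p in c]).astype(np.float32)
    print(nm,bg,cv2.minAreaRect(w*1000),w.min(0),w.max(0))
    cv2.drawContours(f,[c.reshape(-1,1,2)],-1,(0,0,255),1)
cv2.imwrite("pics/seg.png",cv2.resize(f[110:270,60:420],None,fx=2.2,fy=2.2))
E
```

```text
knob [ 0.57434759 -0.02807539  0.13465148]
handle ends [ 0.4823565  -0.00743627  0.06387209] [0.4043621  0.00901387 0.06530621] 0.079723216114145
h mid [0.44363031 0.0007758 ] len 0.08067421509297193 lip [ 0.66890197 -0.04792755] knobtop [ 0.57374777 -0.02771222]
handle -11.716325020951462 0.08067421509297193
h-lip -12.127523348609417 0.27081221143949596
h-knob -12.349520884200393 0.13319955587196278
knob-lip -11.994055122870439 0.09727785057385978
board px [211 216 205] bench [220 223 211] [192 194 186] tray rim [183 188 181] floor [225 224 217]
board [189. 192. 185.] ((522.0384521484375, -329.47503662109375), (203.6997833251953, 297.32366943359375), 89.97300720214844) [ 0.373412   -0.43138665] [ 0.6707046 -0.2276038]
tray [186. 192. 185.] ((528.3167724609375, 348.804931640625), (373.5621337890625, 235.3579864501953), 17.1292667388916) [0.36158842 0.21211895] [0.72529894 0.50468075]
```

View pics/seg.png

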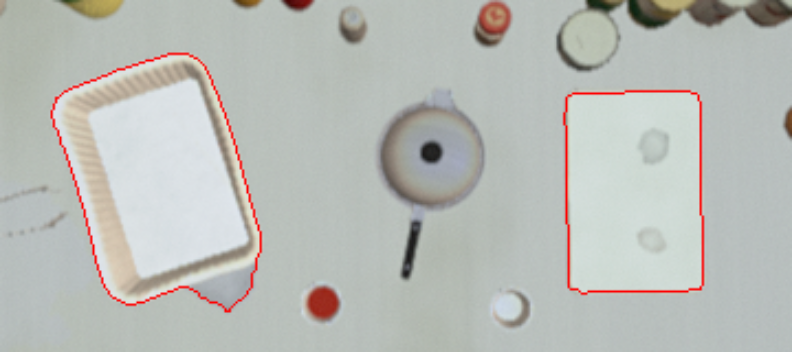

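The contours fit the board (about 204×297 mm) and the tray (a smudge sticks out at the tray's lower right). The handle length, the lip at 95 mm and the knob height all agree with the text. Dish yaw is about -12°, so its lip must end up near +78°. I'll refine the tray centre and start moving.

```bash
cat >> h.py <<'E'
def go(x,y,z,yaw=None):
    "units still to go in tool axes (current), turn about tool z"
    from scipy.spatial.transform import Rotation as Ro
    o=r.get_obs(); R=Ro.from_euler("xyz",o["tool_rot"]); d=np.array([x,y,z])-o["position"]
    print("t",o["time"],"pos",o["position"].round(4),"rot",o["tool_rot"].round(4),"units",(R.inv().apply(d)/.04).round(3))
    if yaw is not None:
        T=Ro.from_euler("xyz",[np.pi,0,yaw]); print("turn units",((R.inv()*T).as_rotvec()/.12).round(3), "units after turn",(T.inv().apply(d)/.04).round(3))
    print("F",o["force"].round(1),"w",o["gripper_width"].round(4),"gf",o["gripper_force"],"q",o["joints"].round(2))
E
python3 - <<'E'
from h import *
import pickle
d=pickle.load(open("f0.pkl","rb")); s,t=d["side"],d["top"]; Ps,Pt=P(s),P(t)
q=lambda x,y:np.array([60+x/2.2,110+y/2.2])
fl=np.array([onz(Pt,q(*p),.004) for p in((90,112),(197,80),(250,242),(143,278))]); print("floor",fl.round(3).tolist(),fl.mean(0))
# side rim: long-side lines; corners in 800px side image
sr=np.array([onz(Ps,np.array(p)*.64,.058) for p in((258,455),(462,424),(506,540),(262,598))]); print("side rim",sr.round(3).tolist(),sr.mean(0))
# top rim opposite points of midsides (792 seg image)
mr=np.array([onz(Pt,q(*p),.058) for p in((122,70),(233,147),(157,293),(78,205))]); print(mr.round(3).tolist(),mr.mean(0),(mr[0]+mr[2])/2,(mr[1]+mr[3])/2)
E
```

```text
floor [[0.649, 0.47], [0.695, 0.313], [0.454, 0.236], [0.404, 0.392]] [0.55073481 0.35299094]
side rim [[0.725, 0.307], [0.434, 0.219], [0.375, 0.404], [0.654, 0.504]] [0.54704127 0.35868186]
[[0.701, 0.405], [0.59, 0.249], [0.387, 0.355], [0.512, 0.466]] [0.54761587 0.36872057] [0.54431029 0.38015097] [0.55092145 0.35729016]
```

Emit:
play_rows(
  steps=[
    [0.9, -0.75, 0, 0, 0, 0, 1],
    [0.95, -0.75, 0, 0, 0, 0, 1],
    [0.95, -0.75, 0, 0, 0, 0, 1],
    [0.95, -0.75, 0, 0, 0, 0, 1],
    [0.95, -0.75, 0, 0, 0, 0, 1],
    [0.95, -0.75, 0, 0, 0, 0, 1],
    [0.95, -0.75, 0, 0, 0, 0, 1],
    [0.95, -0.75, 0, 0, 0, 0, 1],
    [0.95, -0.75, 0, 0, 0, 0, 1],
    [0.95, -0.75, 0, 0, 0, 0, 1],
  ],
)

```text
time: 1.35
position: [0.4762, -0.1959, 0.256]
tool_rot: [3.142, 0.0, 0.354]
force: [-0.3, -0.9, -0.1]
gripper_width: 0.0855
gripper_force: 0.0
```

```bash
python3 -c "
from h import *
go(.574,-.028,.20,-.21)"
```

```text
t 1.35 pos [ 0.4762 -0.1959  0.256 ] rot [3.1416e+00 4.0000e-04 3.5360e-01] units [ 3.748 -3.092  1.4  ]
turn units [1.000e-03 3.000e-03 4.697e+00] units after turn [ 1.516 -4.616  1.401]Traceback (most recent call last):
  File "<string>", line 3, in <module>
    go(.574,-.028,.20,-.21)
    ~~^^^^^^^^^^^^^^^^^^^^^
  File "h.py", line 22, in go
    print("F",o["force"].round(1),"w",o["gripper_width"].round(4),"gf",o["gripper_force"],"q",o["joints"].round(2))
                                      ^^^^^^^^^^^^^^^^^^^^^^^^
AttributeError: 'float' object has no attribute 'round'
```

Emit:
play_rows(
  steps=[
    [0.9, -0.75, 0, 0, 0, 0, 1],
    [0.9, -0.75, 0, 0, 0, 0, 1],
    [0.9, -0.75, 0, 0, 0, 0, 1],
    [0.9, -0.75, 0, 0, 0, 0, 1],
    [0.1, -0.1, 0, 0, 0, 0.9, 1],
    [0, 0, 0, 0, 0, 0.95, 1],
    [0, 0, 0, 0, 0, 0.95, 1],
    [0, 0, 0, 0, 0, 0.95, 1],
    [0, 0, 0, 0, 0, 0.95, 1],
    [0, 0, 0, 0, 0, 0, 1],
  ],
)

```text
time: 2.6
position: [0.5714, -0.0298, 0.2558]
tool_rot: [3.141, 0.001, -0.209]
force: [0.4, -0.1, -0.6]
gripper_width: 0.0855
gripper_force: 0.0
```

```bash
sed -i 's/o\["gripper_width"\].round(4)/o["gripper_width"]/' h.py; python3 -c "
from h import *
go(.574,-.028,.143,-.21)"
```

```text
t 2.6 pos [ 0.5714 -0.0298  0.2558] rot [ 3.1413e+00  8.0000e-04 -2.0890e-01] units [ 0.056 -0.058  2.821]
turn units [0.002 0.007 0.009] units after turn [ 0.053 -0.058  2.821]
F [ 0.4 -0.1 -0.6] w 0.08545536658924441 gf 0.0 q [ 0.48  0.19 -0.54  1.63  0.1   1.34 -1.85]
```

Emit:
play_rows(
  steps=[
    [0.05, -0.05, 0.5, 0, 0, 0, 1],
    [0, 0, 0.6, 0, 0, 0, 1],
    [0, 0, 0.6, 0, 0, 0, 1],
    [0, 0, 0.6, 0, 0, 0, 1],
    [0, 0, 0.35, 0, 0, 0, 1],
    [0, 0, 0.17, 0, 0, 0, 1],
    [0, 0, 0, 0, 0, 0, 1],
  ],
)

```text
time: 3.48
position: [0.5741, -0.0282, 0.1433]
tool_rot: [-3.142, 0.0, -0.21]
force: [0.1, 0.0, 0.6]
gripper_width: 0.0852
gripper_force: 0.0
```

```bash
python3 - <<'E'
from h import *
go(.574,-.028,.143,-.21)
o=np.zeros((300,800,3),np.uint8)
a=grab("side");b=grab("top")
o[:,:400]=cv2.resize(a["frame"][150:240,200:320],(400,300));o[:,400:]=cv2.resize(b["frame"][135:225,195:315],(400,300));cv2.imwrite("pics/pre.png",o)
E
```

```text
t 3.475 pos [ 0.5741 -0.0282  0.1433] rot [-3.1416e+00  3.0000e-04 -2.0980e-01] units [-0.002 -0.004  0.007]
turn units [-0.     0.003  0.002] units after turn [-0.002 -0.004  0.007]
F [0.1 0.  0.6] w 0.0852317414843291 gf 0.0 q [ 0.46  0.29 -0.53  1.76  0.16  1.13 -1.9 ]
```

View pics/pre.png

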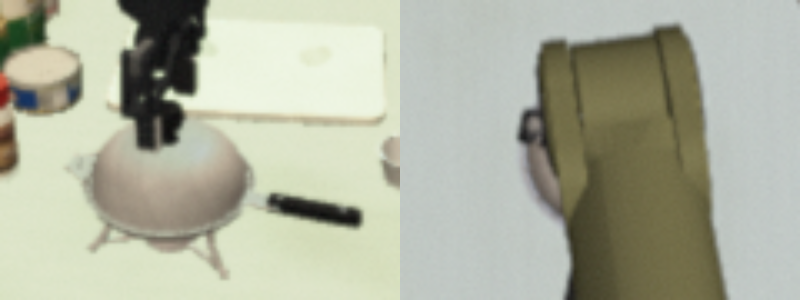

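In the side crop, the near finger (145,130) stands beside the knob (172,115), just above the dome top, as planned. Closing.

Emit:
play_rows(
  steps=[
    [0, 0, 0, 0, 0, 0, 0],
    [0, 0, 0, 0, 0, 0, 0],
    [0, 0, 0, 0, 0, 0, 0],
    [0, 0, 0, 0, 0, 0, 0],
    [0, 0, 0, 0, 0, 0, 0],
    [0, 0, 0, 0, 0, 0, 0],
  ],
  force=70,
)

```text
time: 4.32
position: [0.5744, -0.0281, 0.1441]
tool_rot: [-3.142, -0.001, -0.21]
force: [-2.0, 1.6, 5.9]
gripper_width: 0.0269
gripper_force: 68.8
```

Emit:
play_rows(
  steps=[
    [0, 0, -0.1, 0, 0, 0, 0],
    [0, 0, -0.2, 0, 0, 0, 0],
    [0, 0, -0.4, 0, 0, 0, 0],
    [0, 0, -0.5, 0, 0, 0, 0],
    [0, 0, -0.5, 0, 0, 0, 0],
    [0, 0, -0.5, 0, 0, 0, 0],
    [0, 0, -0.3, 0, 0, 0, 0],
    [0, 0, 0, 0, 0, 0, 0],
  ],
)

```text
time: 5.32
position: [0.5747, -0.0282, 0.245]
tool_rot: [-3.142, -0.003, -0.21]
force: [-0.7, 0.6, -1.1]
gripper_width: 0.027
gripper_force: 68.9
```

```bash
python3 - <<'E'
from h import *
go(.525,-.33,.243)
o=np.zeros((400,800,3),np.uint8)
a=grab("side");b=grab("top")
o[:,:400]=cv2.resize(a["frame"][115:235,200:320],(400,400));o[:,400:]=cv2.resize(b["frame"][130:250,195:315],(400,400));cv2.imwrite("pics/lift.png",o)
E
```

```text
t 5.325 pos [ 0.5747 -0.0282  0.245 ] rot [-3.1416e+00 -2.6000e-03 -2.1020e-01] units [0.358 7.639 0.051]
F [-0.7  0.6 -1.1] w 0.02699395800923916 gf 68.88409879524261 q [ 0.47  0.2  -0.54  1.64  0.11  1.32 -1.86]
```

View pics/lift.png

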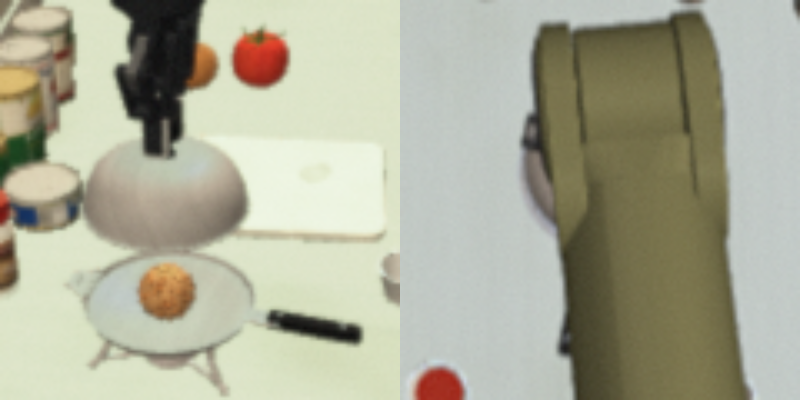

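The cover is up level, with the egg at (167,290) in the middle of the dish. Moving to the board.

Emit:
play_rows(
  steps=[
    [0, 0.4, 0, 0, 0, 0, 0],
    [0, 0.8, 0, 0, 0, 0, 0],
    [0.05, 0.9, 0, 0, 0, 0, 0],
    [0.05, 0.95, 0, 0, 0, 0, 0],
    [0.05, 0.95, 0, 0, 0, 0, 0],
    [0.05, 0.95, 0, 0, 0, 0, 0],
    [0.05, 0.95, 0, 0, 0, 0, 0],
    [0.05, 0.9, 0, 0, 0, 0, 0],
    [0.05, 0.6, 0, 0, 0, 0, 0],
    [0, 0.2, 0, 0, 0, 0, 0],
  ],
)

```text
time: 6.68
position: [0.5233, -0.3304, 0.2428]
tool_rot: [-3.141, 0.001, -0.213]
force: [0.0, -0.3, -1.2]
gripper_width: 0.0269
gripper_force: 69.0
```

Emit:
play_rows(
  steps=[
    [0, 0, 0.3, 0, 0, 0, 0],
    [0, 0, 0.7, 0, 0, 0, 0],
    [0, 0, 0.8, 0, 0, 0, 0],
    [0, 0, 0.8, 0, 0, 0, 0],
    [0, 0, 0.5, 0, 0, 0, 0],
    [0, 0, 0.3, 0, 0, 0, 0],
    [0, 0, 0.1, 0, 0, 0, 0],
    [0, 0, 0, 0, 0, 0, 0],
  ],
)

```text
time: 7.68
position: [0.5248, -0.3286, 0.1042]
tool_rot: [3.141, -0.001, -0.21]
force: [-0.7, -0.2, -0.6]
gripper_width: 0.0266
gripper_force: 69.0
```

```bash
python3 - <<'E'
from h import *
go(.525,-.33,.094,-.21)
E
```

```text
t 7.675 pos [ 0.5248 -0.3286  0.1042] rot [ 3.1412e+00 -1.1000e-03 -2.1010e-01] units [0.011 0.033 0.255]
turn units [ 0.003 -0.009 -0.001] units after turn [0.011 0.033 0.255]
F [-0.7 -0.2 -0.6] w 0.02657076689883306 gf 68.95834354218096 q [ 0.79  0.39 -0.33  1.69  0.14  1.08 -1.37]
```

Emit:
play_rows(
  steps=[
    [0, 0, 0.07, 0, 0, 0, 0],
    [0, 0, 0.07, 0, 0, 0, 0],
    [0, 0, 0.05, 0, 0, 0, 0],
    [0, 0, 0.04, 0, 0, 0, 0],
    [0, 0, 0, 0, 0, 0, 0],
  ],
)

```text
time: 8.3
position: [0.5243, -0.3286, 0.0944]
tool_rot: [3.141, -0.0, -0.21]
force: [-1.1, -0.7, -0.8]
gripper_width: 0.0269
gripper_force: 69.0
```

Emit:
play_rows(
  steps=[
    [0, 0, 0.03, 0, 0, 0, 0],
    [0, 0, 0, 0, 0, 0, 0],
  ],
)

```text
time: 8.55
position: [0.5243, -0.3286, 0.0943]
tool_rot: [3.141, -0.0, -0.21]
force: [-2.7, 1.0, 5.2]
gripper_width: 0.0265
gripper_force: 69.7
```

Contact with 6 N. Releasing gently and going up.

Emit:
play_rows(
  steps=[
    [0, 0, 0, 0, 0, 0, 0.5],
    [0, 0, 0, 0, 0, 0, 0.7],
    [0, 0, 0, 0, 0, 0, 1],
    [0, 0, 0, 0, 0, 0, 1],
    [0, 0, 0, 0, 0, 0, 1],
    [0, 0, 0, 0, 0, 0, 1],
  ],
)

```text
time: 9.3
position: [0.5243, -0.3285, 0.0931]
tool_rot: [3.142, 0.0, -0.21]
force: [0.4, 0.0, 0.8]
gripper_width: 0.0855
gripper_force: 0.0
```

Emit:
play_rows(
  steps=[
    [0, 0, -0.2, 0, 0, 0, 1],
    [0, 0, -0.6, 0, 0, 0, 1],
    [0, 0, -0.9, 0, 0, 0, 1],
    [0, 0, -0.9, 0, 0, 0, 1],
    [0, 0, -0.9, 0, 0, 0, 1],
    [0, 0, -0.5, 0, 0, 0, 1],
    [0, 0, 0, 0, 0, 0, 1],
  ],
)

```text
time: 10.18
position: [0.5251, -0.3288, 0.2547]
tool_rot: [3.14, -0.003, -0.21]
force: [0.1, 0.8, 0.5]
gripper_width: 0.0854
gripper_force: 0.0
```

```bash
python3 - <<'E'
from h import *
import pickle
a=grab("side");b=grab("top");pickle.dump((a,b),open("f1.pkl","wb"))
o=np.zeros((600,800,3),np.uint8)
o[:300,:400]=cv2.resize(a["frame"][115:235,200:360],(400,300))
o[300:,:400]=cv2.resize(b["frame"][140:240,300:433],(400,300))
o[:,400:]=cv2.resize(b["frame"][140:260,215:295],(400,600),interpolation=cv2.INTER_CUBIC);cv2.imwrite("pics/placed.png",o)
go(.574,-.028,.2,-.21)
E
```

```text
t 10.275 pos [ 0.5238 -0.3282  0.2518] rot [-3.1411e+00  1.8000e-03 -2.1020e-01] units [-0.336 -7.602  1.3  ]
turn units [-0.004  0.015 -0.002] units after turn [-0.337 -7.603  1.295]
F [-0.2  0.3  0.7] w 0.08534575635258126 gf 0.0 q [ 0.8   0.28 -0.35  1.53  0.09  1.35 -1.33]
```

View pics/placed.png

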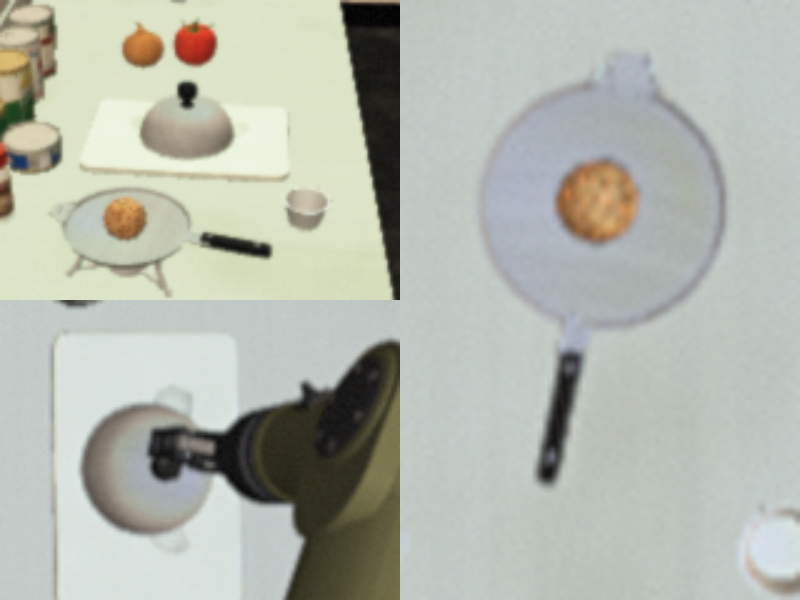

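The cover stands upright on the board with its knob at (187,92). The egg is centred in the dish at (597,200), and the handle has not moved, ends (571,352) and (546,483). Next the handle grip at (0.455,-0.002).

```bash
python3 -c "
from h import *
go(.455,-.0015,.15,-.21)"
```

```text
t 10.275 pos [ 0.5238 -0.3282  0.2518] rot [-3.1411e+00  1.8000e-03 -2.1020e-01] units [-3.382 -7.629  2.555]
turn units [-0.004  0.015 -0.002] units after turn [-3.384 -7.631  2.545]
F [-0.2  0.3  0.7] w 0.08534575635258126 gf 0.0 q [ 0.8   0.28 -0.35  1.53  0.09  1.35 -1.33]
```

Emit:
play_rows(
  steps=[
    [-0.3, -0.6, 0, 0, 0, 0, 1],
    [-0.4, -0.85, 0, 0, 0, 0, 1],
    [-0.4, -0.9, 0, 0, 0, 0, 1],
    [-0.4, -0.9, 0, 0, 0, 0, 1],
    [-0.4, -0.9, 0, 0, 0, 0, 1],
    [-0.4, -0.9, 0, 0, 0, 0, 1],
    [-0.4, -0.9, 0, 0, 0, 0, 1],
    [-0.4, -0.85, 0, 0, 0, 0, 1],
    [-0.28, -0.6, 0, 0, 0, 0, 1],
    [0, -0.23, 0, 0, 0, 0, 1],
  ],
)

```text
time: 11.52
position: [0.4548, -0.0005, 0.2518]
tool_rot: [3.141, 0.002, -0.208]
force: [0.1, -0.0, 1.0]
gripper_width: 0.0854
gripper_force: 0.0
```

Emit:
play_rows(
  steps=[
    [0, 0, 0.5, 0, 0, 0, 1],
    [0, 0, 0.6, 0, 0, 0, 1],
    [0, 0, 0.7, 0, 0, 0, 1],
    [0, 0, 0.6, 0, 0, 0, 1],
    [0, 0, 0.2, 0, 0, 0, 1],
    [0, 0, 0, 0, 0, 0, 1],
  ],
)

```text
time: 12.28
position: [0.4556, -0.0022, 0.1486]
tool_rot: [-3.141, 0.001, -0.211]
force: [-0.2, -0.0, 0.5]
gripper_width: 0.0854
gripper_force: 0.0
```

```bash
python3 -c "
from h import *
go(.455,-.0015,.072,-.21)"
```

```text
t 12.275 pos [ 0.4556 -0.0022  0.1486] rot [-3.1415e+00  1.5000e-03 -2.1080e-01] units [-0.016 -0.014  1.914]
turn units [-0.001  0.012 -0.007] units after turn [-0.019 -0.015  1.914]
F [-0.2 -0.   0.5] w 0.08539702284686634 gf 0.0 q [ 0.56  0.02 -0.61  2.03  0.01  1.1  -1.84]
```

Emit:
play_rows(
  steps=[
    [0, 0, 0.4, 0, 0, 0, 1],
    [0, 0, 0.5, 0, 0, 0, 1],
    [0, 0, 0.4, 0, 0, 0, 1],
    [0, 0, 0.3, 0, 0, 0, 1],
    [0, 0, 0.2, 0, 0, 0, 1],
    [0, 0, 0.13, 0, 0, 0, 1],
    [0, 0, 0, 0, 0, 0, 1],
  ],
)

```text
time: 13.15
position: [0.4557, -0.0018, 0.0717]
tool_rot: [3.142, 0.0, -0.21]
force: [-0.4, -0.1, 0.4]
gripper_width: 0.0857
gripper_force: 0.0
```

Emit:
play_rows(
  steps=[
    [0, 0, 0, 0, 0, 0, 0.5],
    [0, 0, 0, 0, 0, 0, 0.3],
    [0, 0, 0, 0, 0, 0, 0.25],
    [0, 0, 0, 0, 0, 0, 0.2],
    [0, 0, 0, 0, 0, 0, 0.15],
    [0, 0, 0, 0, 0, 0, 0.1],
    [0, 0, 0, 0, 0, 0, 0],
    [0, 0, 0, 0, 0, 0, 0],
    [0, 0, 0, 0, 0, 0, 0],
  ],
  force=100,
)

```text
time: 14.28
position: [0.4558, -0.0017, 0.072]
tool_rot: [3.142, -0.0, -0.21]
force: [-1.8, 0.6, 4.3]
gripper_width: 0.0123
gripper_force: 97.5
```

```bash
python3 - <<'E'
from h import *
go(.455,-.0015,.22,-.21)
a=grab("side")
cv2.imwrite("pics/grip.png",cv2.resize(a["frame"][135:255,200:360],(800,600)))
E
```

```text
t 14.275 pos [ 0.4558 -0.0017  0.072 ] rot [ 3.1415e+00 -1.0000e-04 -2.1010e-01] units [-2.1e-02 -1.0e-03 -3.7e+00]
turn units [ 0.001 -0.    -0.001] units after turn [-2.1e-02 -1.0e-03 -3.7e+00]
F [-1.8  0.6  4.3] w 0.012301271862742576 gf 97.51074314117432 q [ 0.53  0.14 -0.61  2.1   0.1   0.93 -1.91]
```

View pics/grip.png

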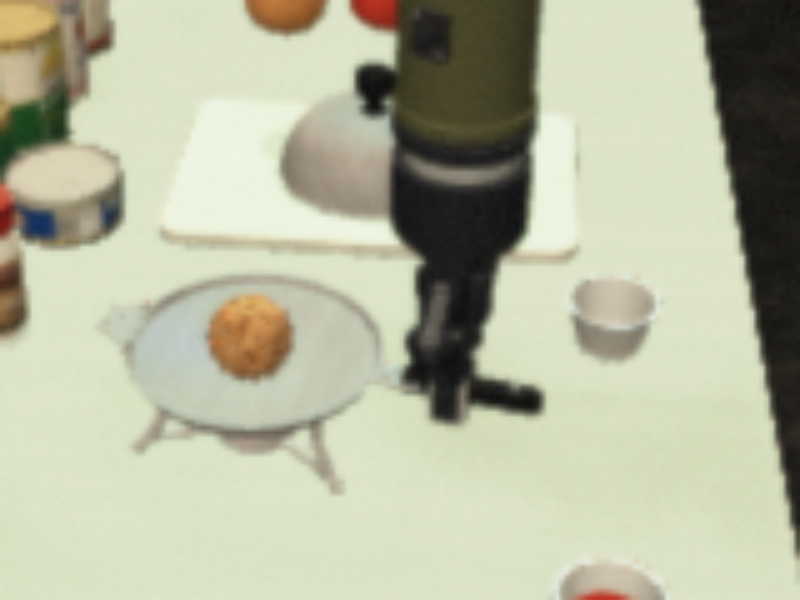

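The fingers hold the handle at (450,385) and the egg is centred at (250,335). Lifting gently.

Emit:
play_rows(
  steps=[
    [0, 0, -0.04, 0, 0, 0, 0],
    [0, 0, -0.08, 0, 0, 0, 0],
    [0, 0, -0.12, 0, 0, 0, 0],
    [0, 0, -0.16, 0, 0, 0, 0],
    [0, 0, -0.2, 0, 0, 0, 0],
    [0, 0, -0.2, 0, 0, 0, 0],
    [0, 0, -0.2, 0, 0, 0, 0],
    [0, 0, -0.16, 0, 0, 0, 0],
    [0, 0, -0.1, 0, 0, 0, 0],
    [0, 0, -0.04, 0, 0, 0, 0],
  ],
  force=115,
)

```text
time: 15.58
position: [0.4558, -0.0018, 0.1241]
tool_rot: [3.141, -0.0, -0.21]
force: [-0.4, 0.1, -2.5]
gripper_width: 0.0118
gripper_force: 112.3
```

```bash
python3 - <<'E'
from h import *
go(.455,-.0015,.22,-.21)
print(r.get_obs()["torque"])
a=grab("side");b=grab("top")
o=np.zeros((400,800,3),np.uint8)
o[:,:400]=cv2.resize(a["frame"][135:255,200:320],(400,400));o[:,400:]=cv2.resize(b["frame"][130:250,195:315],(400,400));cv2.imwrite("pics/up.png",o)
E
```

```text
t 15.575 pos [ 0.4558 -0.0018  0.1241] rot [ 3.1415e+00 -3.0000e-04 -2.1020e-01] units [-0.021 -0.003 -2.397]
turn units [ 0.001 -0.002 -0.002] units after turn [-0.022 -0.003 -2.397]
F [-0.4  0.1 -2.5] w 0.011845245682196758 gf 112.2570276260376 q [ 0.55  0.05 -0.62  2.05  0.04  1.05 -1.86]
[ 0.01832743  0.36482905 -0.02022795]
```

View pics/up.png

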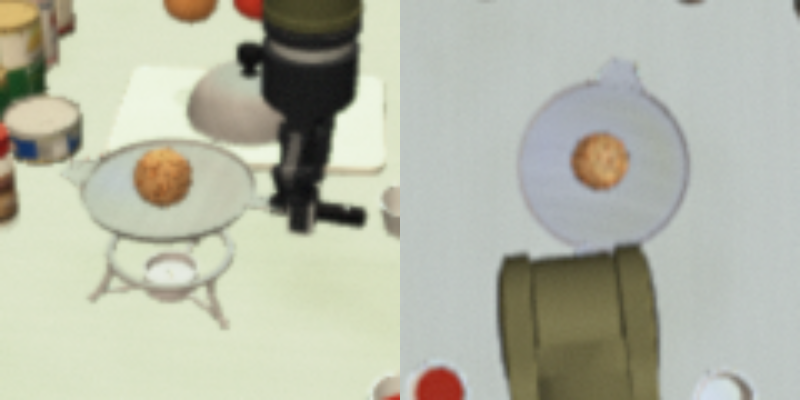

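The dish is clear of the stand and level, with the egg at (600,160) near the dish centre (603,165). Raising further, then a slow quarter turn.

Emit:
play_rows(
  steps=[
    [0, 0, -0.08, 0, 0, 0, 0],
    [0, 0, -0.18, 0, 0, 0, 0],
    [0, 0, -0.3, 0, 0, 0, 0],
    [0, 0, -0.4, 0, 0, 0, 0],
    [0, 0, -0.45, 0, 0, 0, 0],
    [0, 0, -0.45, 0, 0, 0, 0],
    [0, 0, -0.4, 0, 0, 0, 0],
    [0, 0, -0.3, 0, 0, 0, 0],
    [0, 0, -0.18, 0, 0, 0, 0],
    [0, 0, -0.08, 0, 0, 0, 0],
  ],
)

```text
time: 16.92
position: [0.4558, -0.0018, 0.2369]
tool_rot: [3.141, -0.0, -0.21]
force: [0.7, -0.4, -3.9]
gripper_width: 0.0119
gripper_force: 112.3
```

Emit:
play_rows(
  steps=[
    [0, 0, 0, 0, 0, -0.05, 0],
    [0, 0, 0, 0, 0, -0.1, 0],
    [0, 0, 0, 0, 0, -0.15, 0],
    [0, 0, 0, 0, 0, -0.2, 0],
    [0, 0, 0, 0, 0, -0.25, 0],
    [0, 0, 0, 0, 0, -0.3, 0],
    [0, 0, 0, 0, 0, -0.35, 0],
    [0, 0, 0, 0, 0, -0.4, 0],
    [0, 0, 0, 0, 0, -0.4, 0],
    [0, 0, 0, 0, 0, -0.4, 0],
  ],
)

```text
time: 18.18
position: [0.4558, -0.0018, 0.2367]
tool_rot: [3.141, -0.0, 0.105]
force: [0.4, -1.2, -3.3]
gripper_width: 0.0119
gripper_force: 112.3
```

Emit:
play_rows(
  steps=[
    [0, 0, 0, 0, 0, -0.4, 0],
    [0, 0, 0, 0, 0, -0.4, 0],
    [0, 0, 0, 0, 0, -0.4, 0],
    [0, 0, 0, 0, 0, -0.4, 0],
    [0, 0, 0, 0, 0, -0.4, 0],
    [0, 0, 0, 0, 0, -0.4, 0],
    [0, 0, 0, 0, 0, -0.4, 0],
    [0, 0, 0, 0, 0, -0.4, 0],
    [0, 0, 0, 0, 0, -0.4, 0],
    [0, 0, 0, 0, 0, -0.4, 0],
  ],
)

```text
time: 19.42
position: [0.4559, -0.0019, 0.2368]
tool_rot: [3.141, 0.0, 0.585]
force: [0.4, 0.3, -2.3]
gripper_width: 0.012
gripper_force: 112.3
```

Emit:
play_rows(
  steps=[
    [0, 0, 0, 0, 0, -0.4, 0],
    [0, 0, 0, 0, 0, -0.4, 0],
    [0, 0, 0, 0, 0, -0.4, 0],
    [0, 0, 0, 0, 0, -0.4, 0],
    [0, 0, 0, 0, 0, -0.4, 0],
    [0, 0, 0, 0, 0, -0.4, 0],
    [0, 0, 0, 0, 0, -0.4, 0],
    [0, 0, 0, 0, 0, -0.4, 0],
    [0, 0, 0, 0, 0, -0.4, 0],
    [0, 0, 0, 0, 0, -0.4, 0],
  ],
)

```text
time: 20.68
position: [0.456, -0.002, 0.2368]
tool_rot: [3.141, 0.0, 1.065]
force: [0.8, 0.8, -2.6]
gripper_width: 0.0116
gripper_force: 112.3
```

Emit:
play_rows(
  steps=[
    [0, 0, 0, 0, 0, -0.4, 0],
    [0, 0, 0, 0, 0, -0.35, 0],
    [0, 0, 0, 0, 0, -0.35, 0],
    [0, 0, 0, 0, 0, -0.3, 0],
    [0, 0, 0, 0, 0, -0.25, 0],
    [0, 0, 0, 0, 0, -0.2, 0],
    [0, 0, 0, 0, 0, -0.15, 0],
    [0, 0, 0, 0, 0, -0.1, 0],
    [0, 0, 0, 0, 0, -0.05, 0],
    [0, 0, 0, 0, 0, 0, 0],
  ],
)

```text
time: 21.92
position: [0.4558, -0.0018, 0.2367]
tool_rot: [3.141, 0.0, 1.32]
force: [-0.0, 0.3, -4.3]
gripper_width: 0.0118
gripper_force: 112.3
```

```bash
python3 - <<'E'
from h import *
go(.524,.235,.24,1.36)
print(r.get_obs()["torque"])
a=grab("side");b=grab("top")
o=np.zeros((400,800,3),np.uint8)
o[:,:400]=cv2.resize(a["frame"][135:275,180:320],(400,400));o[:,400:]=cv2.resize(b["frame"][130:250,175:295],(400,400));cv2.imwrite("pics/turn.png",o)
E
```

```text
t 21.925 pos [ 0.4558 -0.0018  0.2367] rot [3.1415e+00 1.0000e-04 1.3199e+00] units [ 6.157  0.182 -0.083]
turn units [ 0.001  0.001 -0.334] units after turn [ 6.145  0.428 -0.082]
F [-0.   0.3 -4.3] w 0.011756856128561451 gf 112.28538751602173 q [ 0.51 -0.07 -0.54  1.92 -0.04  1.28 -0.26]
[-0.39503231  0.09285281  0.02314911]
```

View pics/turn.png

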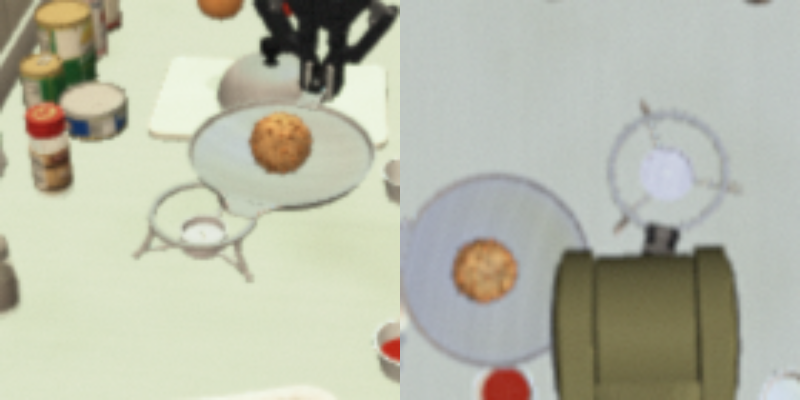

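The dish is turned, lip toward +y, and the egg at (486,270) against dish centre (497,270) sits slightly toward the lip. I'll check sag and egg offset numerically, with no more pictures, by fitting the rim circle to the image edges.

```bash
cat > rim.py <<'E'
from h import *
from scipy.optimize import differential_evolution
from scipy.spatial.transform import Rotation as Ro
def run():
    o=r.get_obs(); T=Ro.from_euler("xyz",o["tool_rot"]); p=np.array(o["position"]); yaw=o["tool_rot"][2]
    fr=[grab(n) for n in("side","top")]; Ps=[P(f) for f in fr]
    G=[]
    for f in fr:
        g=cv2.GaussianBlur(cv2.cvtColor(f["frame"],cv2.COLOR_BGR2GRAY).astype(np.float32),(0,0),.8)
        m=np.hypot(cv2.Sobel(g,cv2.CV_32F,1,0),cv2.Sobel(g,cv2.CV_32F,0,1)); G.append(np.minimum(m,60))
    th=np.radians(np.arange(-140,141,4)); th=th[np.abs(th)>np.radians(16)]  # skip lip and handle
    def ring(v):
        pit,rol,dx,dz=v   # pit>0: lip down
        R=Ro.from_euler("z",yaw)*Ro.from_euler("yx",[pit,rol])
        c=np.array([.122+dx,0,0]); off=np.c_[.0775*np.cos(th),.0775*np.sin(th),np.full_like(th,.002)]
        g0=p+T.apply([0,0,.006])+[0,0,dz]
        return g0+R.apply(c+off), g0+R.apply(c+[0,0,.011]), R
    def cost(v):
        X=ring(v)[0]; s=0
        for Pm,g in zip(Ps,G):
            x=np.c_[X,np.ones(len(X))]@Pm.T; u=(x[:,:2]/x[:,2:]).astype(np.float32)
            s-=cv2.remap(g,u[:,0].copy(),u[:,1].copy(),cv2.INTER_LINEAR).mean()
        return s
    for k in range(2):
        z=differential_evolution(cost,[(-.15,.15),(-.06,.06),(-.012,.012),(-.008,.008)],seed=k,tol=1e-6,maxiter=150)
        print("pit,rol deg",np.degrees(z.x[:2]).round(2),"dx,dz",z.x[2:].round(4),z.fun, "level cost",cost([0,0,0,0]))
    cen=ring(z.x)[1]; R=ring(z.x)[2]
    b=[]
    for Pm,f in zip(Ps,fr):
        c0=proj(Pm,cen); h=cv2.cvtColor(f["frame"],cv2.COLOR_BGR2HSV)
        m=((h[...,1]>90)&(h[...,0]<22)).astype(np.uint8); yy,xx=np.mgrid[:384,:512]; m[np.hypot(xx-c0[0],yy-c0[1])>25]=0
        n,l,st,c=cv2.connectedComponentsWithStats(m); i=1+st[1:,4].argmax(); b.append(c[i]); 
    e=tri(Ps[0],b[0],Ps[1],b[1]); print("dish egg-ideal",cen.round(4),"egg",e.round(4),"egg rel in dish",R.inv().apply(e-cen).round(4),"dish yaw deg",np.degrees(yaw))
E
python3 -c "
import rim; rim.run()"
```

```text
pit,rol deg [-1.89  0.74] dx,dz [-0.0002 -0.0079] -116.58216857910156 level cost -114.63096
pit,rol deg [-1.89  0.6 ] dx,dz [-0.0001 -0.0079] -116.58981323242188 level cost -114.63096
dish egg-ideal [0.4861 0.1158 0.2378] egg [0.4852 0.122  0.2389] egg rel in dish [0.0058 0.0025 0.0009] dish yaw deg 75.61646586984236
```

The rim fit is consistent with level: sag is under about 1°, within calibration. The egg is about 6 mm from the middle. Finishing the turn, then gliding over the tray.

Emit:
play_rows(
  steps=[
    [0, 0, 0, 0, 0, -0.05, 0],
    [0, 0, 0, 0, 0, -0.08, 0],
    [0, 0, 0, 0, 0, -0.08, 0],
    [0, 0, 0, 0, 0, -0.08, 0],
    [0, 0, 0, 0, 0, -0.04, 0],
    [0.05, 0, 0, 0, 0, 0, 0],
    [0.12, 0, 0, 0, 0, 0, 0],
    [0.2, 0, 0, 0, 0, 0, 0],
    [0.28, 0.03, 0, 0, 0, 0, 0],
    [0.35, 0.03, 0, 0, 0, 0, 0],
  ],
)

```text
time: 23.38
position: [0.4668, 0.0378, 0.2367]
tool_rot: [3.141, -0.0, 1.359]
force: [-0.9, 0.5, -3.0]
gripper_width: 0.0119
gripper_force: 112.3
```

Emit:
play_rows(
  steps=[
    [0.4, 0.03, 0, 0, 0, 0, 0],
    [0.42, 0.03, 0, 0, 0, 0, 0],
    [0.42, 0.03, 0, 0, 0, 0, 0],
    [0.42, 0.03, 0, 0, 0, 0, 0],
    [0.42, 0.03, 0, 0, 0, 0, 0],
    [0.42, 0.03, 0, 0, 0, 0, 0],
    [0.42, 0.03, 0, 0, 0, 0, 0],
    [0.42, 0.03, 0, 0, 0, 0, 0],
    [0.42, 0.03, 0, 0, 0, 0, 0],
    [0.4, 0.03, 0, 0, 0, 0, 0],
  ],
)

```text
time: 24.62
position: [0.5132, 0.1984, 0.2366]
tool_rot: [-3.141, -0.0, 1.36]
force: [-0.3, 0.4, -3.9]
gripper_width: 0.0121
gripper_force: 112.3
```

Emit:
play_rows(
  steps=[
    [0.35, 0.03, 0, 0, 0, 0, 0],
    [0.28, 0.03, 0, 0, 0, 0, 0],
    [0.2, 0, 0, 0, 0, 0, 0],
    [0.12, 0, 0, 0, 0, 0, 0],
    [0.05, 0, 0, 0, 0, 0, 0],
    [0, 0, 0, 0, 0, 0, 0],
    [0, 0, 0, 0, 0, 0, 0],
    [0, 0, 0, 0, 0, 0, 0],
  ],
)

```text
time: 25.62
position: [0.524, 0.2353, 0.2367]
tool_rot: [3.141, 0.0, 1.359]
force: [-0.5, 0.6, -3.1]
gripper_width: 0.0115
gripper_force: 112.3
```

```bash
sed -i 's/np.minimum(m,60)/np.minimum(m,200)/; s/(-.008,.008)\]/(-.004,.002)]/' rim.py; python3 -c "
import rim; from h import *
rim.run(); go(.5235,.235,.237,1.361)"
```

```text
pit,rol deg [ 2.36 -0.31] dx,dz [-0.0011 -0.0012] -243.5740966796875 level cost -194.45853
pit,rol deg [ 2.28 -0.32] dx,dz [-0.0012 -0.0014] -243.5792236328125 level cost -194.45853Traceback (most recent call last):
  File "<string>", line 3, in <module>
    rim.run(); go(.5235,.235,.237,1.361)
    ~~~~~~~^^
  File "rim.py", line 32, in run
    n,l,st,c=cv2.connectedComponentsWithStats(m); i=1+st[1:,4].argmax(); b.append(c[i]);
                                                      ~~~~~~~~~~~~~~~^^
ValueError: attempt to get argmax of an empty sequence
```

```bash
sed -i 's/)>25\]=0/)>45]=0/; s/i=1+st\[1:,4\].argmax()/print(c0,np.c_[st,c][1:].round(0).tolist()); i=1+st[1:,4].argmax()/; s/h\[...,1\]>90/h[...,1]>70/' rim.py; python3 -c "
import rim; from h import *
go(.5235,.235,.237,1.361); rim.run()"
```

```text
t 25.725 pos [0.524  0.2353 0.2367] rot [3.1415e+00 2.0000e-04 1.3590e+00] units [-0.011 -0.01  -0.007]
turn units [ 0.001  0.002 -0.016] units after turn [-0.011 -0.01  -0.007]
F [-0.3  0.5 -2.4] w 0.011781116092160676 gf 112.2964096069336 q [ 0.18  0.24 -0.75  1.65  0.17  1.31 -0.81]
pit,rol deg [ 2.25 -0.34] dx,dz [-0.0012 -0.0015] -242.8154296875 level cost -194.1737
pit,rol deg [ 2.31 -0.22] dx,dz [-0.0008 -0.0011] -242.79290771484375 level cost -194.1737
[234.05719734 254.62527387] [[219.0, 242.0, 29.0, 29.0, 634.0, 233.0, 256.0]]
[111.0856774  187.46603374] [[146.0, 182.0, 1.0, 1.0, 1.0, 146.0, 182.0]]
dish egg-ideal [0.5495 0.3541 0.2357] egg [0.5676 0.2832 0.1599] egg rel in dish [-0.0624 -0.0323 -0.0784] dish yaw deg 77.86629448593241
```

```bash
python3 -c "
from h import *
f=grab('top')['frame']; h=cv2.cvtColor(f,cv2.COLOR_BGR2HSV)
print(f[187:188,85:160:5].tolist()); print(f[160:216:6,111].tolist())
s=grab('side'); print(onz(P(s),(233,256),.2357),onz(P(s),(233,256),.2417))"
```

```text
[[[61, 95, 99], [72, 107, 111], [77, 114, 120], [81, 118, 124], [80, 120, 125], [82, 121, 126], [80, 119, 126], [78, 117, 122], [77, 118, 124], [47, 68, 72], [49, 71, 72], [41, 43, 45], [48, 71, 74], [44, 68, 70], [53, 52, 52]]]
[[67, 81, 82], [62, 91, 97], [74, 110, 117], [66, 98, 105], [82, 121, 126], [86, 124, 130], [77, 118, 122], [75, 113, 118], [76, 113, 117], [73, 109, 114]]
[0.55081136 0.35776354] [0.54945343 0.36365973]
```

The arm blocks the top view here; the side view puts the egg within about 6 mm of the dish centre. I'll refit the tilt from the side view only.

```bash
sed -i 's/for Pm,g in zip(Ps,G):/for Pm,g in list(zip(Ps,G))[:1]:/; s/    cen=ring/    for q in np.radians([-2,-1,0,1,2,3,4]): print(round(np.degrees(q)),[round(min(cost([q,0,x,z]) for x in np.arange(-.003,.0031,.001)),1) for z in (-.004,-.002,0,.002)])\n    return\n    cen=ring/' rim.py; python3 -c "
import rim; rim.run()"
```

```text
pit,rol deg [ 1.9  -0.85] dx,dz [-0.0021 -0.0032] -140.80514526367188 level cost -102.02989
pit,rol deg [ 1.96 -0.84] dx,dz [-0.0021 -0.0032] -140.75863647460938 level cost -102.02989
-2 [np.float32(-103.7), np.float32(-84.5), np.float32(-65.1), np.float32(-51.5)]
-1 [np.float32(-124.4), np.float32(-107.6), np.float32(-87.5), np.float32(-66.4)]
0 [np.float32(-136.6), np.float32(-125.1), np.float32(-107.4), np.float32(-89.3)]
1 [np.float32(-130.6), np.float32(-131.2), np.float32(-121.0), np.float32(-105.2)]
2 [np.float32(-130.8), np.float32(-136.5), np.float32(-128.0), np.float32(-112.8)]
3 [np.float32(-110.6), np.float32(-133.2), np.float32(-137.5), np.float32(-129.1)]
4 [np.float32(-86.1), np.float32(-108.4), np.float32(-130.1), np.float32(-134.2)]
```

The best estimate is about 1.5° lip-down, so I'll raise the lip gently by about 1.2°.

Emit:
play_rows(
  steps=[
    [0, 0, 0, 0, 0.03, 0, 0],
    [0, 0, 0, 0, 0.05, 0, 0],
    [0, 0, 0, 0, 0.05, 0, 0],
    [0, 0, 0, 0, 0.04, 0, 0],
    [0, 0, 0, 0, 0, 0, 0],
    [0, 0, 0, 0, 0, 0, 0],
    [0, 0, 0, 0, 0, 0, 0],
    [0, 0, 0, 0, 0, 0, 0],
    [0, 0, 0, 0, 0, 0, 0],
    [0, 0, 0, 0, 0, 0, 0],
  ],
)

```text
time: 27.28
position: [0.5239, 0.2356, 0.2367]
tool_rot: [3.142, -0.02, 1.359]
force: [0.2, 0.0, -3.6]
gripper_width: 0.012
gripper_force: 112.3
```

```bash
python3 - <<'E'
from h import *
import rim
rim.run()
for k in range(2):
    s=grab("side"); h=cv2.cvtColor(s["frame"],cv2.COLOR_BGR2HSV); m=((h[...,1]>70)&(h[...,0]<22)).astype(np.uint8)
    m[:, :200]=0;m[:,265:]=0;m[:225]=0;m[285:]=0
    n,l,st,c=cv2.connectedComponentsWithStats(m);i=1+st[1:,4].argmax();print(c[i],onz(P(s),c[i],.238))
go(.5235,.235,.237,1.361);print(abs(r.get_obs()["qvel"]).max())
E
```

```text
pit,rol deg [ 1.2  -0.93] dx,dz [-0.0024 -0.0025] -144.9054412841797 level cost -123.58567
pit,rol deg [ 1.19 -0.9 ] dx,dz [-0.0024 -0.0025] -144.8751678466797 level cost -123.58567
-2 [np.float32(-131.6), np.float32(-114.2), np.float32(-93.5), np.float32(-69.1)]
-1 [np.float32(-140.3), np.float32(-131.4), np.float32(-114.2), np.float32(-94.9)]
0 [np.float32(-134.1), np.float32(-134.8), np.float32(-126.3), np.float32(-110.2)]
1 [np.float32(-134.6), np.float32(-140.6), np.float32(-134.0), np.float32(-118.6)]
2 [np.float32(-104.9), np.float32(-134.0), np.float32(-142.4), np.float32(-136.2)]
3 [np.float32(-79.9), np.float32(-104.1), np.float32(-128.5), np.float32(-137.7)]
4 [np.float32(-79.4), np.float32(-82.2), np.float32(-101.8), np.float32(-121.4)]
[233.43485086 254.76452119] [0.5500334  0.35689031]
[233.43081761 254.74213836] [0.55005012 0.35683534]
t 27.475 pos [0.5239 0.2356 0.2366] rot [-3.1416 -0.0203  1.3595] units [-0.017 -0.006 -0.009]
turn units [ 0.    -0.169 -0.013] units after turn [-0.017 -0.006 -0.009]
F [ 0.7  0.7 -2.9] w 0.011874349173646227 gf 112.29993224143982 q [ 0.2   0.24 -0.75  1.66  0.15  1.3  -0.79]
0.007827561336324201
```

Residual tilt is within about 1°, and the egg is still, about 3 mm from the middle. Handing in.

```bash
python3 -c "
from workcell import r
print(r.sign_off())"
```

```text
the job is handed in; nothing more can be done
None
```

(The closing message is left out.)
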